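Close the spindle cover, find the flat and hold the collar on it

ROBOT

A 6-joint arm with a two-finger parallel gripper is mounted at the origin on the work surface. World frame = base frame: x ahead of the robot, y to its left, z up, the work surface at z = 0. Lengths are in mm, angles in rad, forces in N, time in s.
With the tool pointing down it reaches from about 350 to 875 mm from the base axis. Payload 4.2 kg.
Tool frame: the origin (TCP) lies at the very end of the fingers, on their centre line; the grasp point (between the pads) lies 19 mm behind it (arm.grip_point_offset is the distance from the TCP to the grasp point, in mm); z points along the fingers, y is the direction in which the jaws open and shut (so a half turn about z gives the same grasp; the last joint's range is limited). The gripper opens to 85 mm and grips with 20 to 120 N. Pads are 22 mm wide; open, the fingers measure 114 mm over their backs; the gripper's body (76 mm by 85 mm) begins 54 mm behind the grasp point. The pads swing forward as they close: fully open they stand 13 mm farther back than shut.
Start: joints at [1.439, 0.385, 0.008, 0, -1.194, -0.259], TCP at [238.047, 577.869, 231.312] pointing down, gripper open.
Joint ranges: [-3.14, 3.14], [-1.21, 2.06], [-1.07, 1.41], [-3.16, 2.05], [-2.99, -0.16], [-3.1, 3.1]. Speed limits (rad/s): [2.79, 2.79, 3.14, 3.14, 3.14, 3.14].

INTERFACE

Orientations are given as a unit quaternion [x, y, z, w].
In Python, from bench import arm gives the robot as it stands.
- The arm moves only by the tool drive_tool, never from a script. Its argument "steps" is a list of rows, each a list of 5 numbers: the shift along the tool's x, y, z in m, then the turn about the tool's z in degrees, then the finger opening in m, from 0 to 0.0854. A call has 1 to 20 rows; each row shifts and turns the commanded pose from where the row before left it, along the tool's axes as they then stand; what a row does not reach is not made up. A row lasts 1/10 s, in which the tool goes at most 50 mm and 8.59 degrees, less where a joint would pass 70% of its speed; a pose out of reach is approached as far as the arm can. A call is refused whole if a number of a shift passes 0.05 or a number of a turn 8.59, either way. A call with a gripper value outside its range is refused whole. The fingers move at their own pace and stop on an object; the grip force is fixed at half the most. Time passes only in rows, so rows that do not move let the fingers close. It gives the time, the measured TCP pose, the force and the opening at its end, in the units of the state.
- arm.read_state(): the state, without advancing time (a new reading comes with each control period).
- arm.get_image(name): name is "scene" or "side" or "wrist"; returns (picture, depth): 480x640x3 uint8, blue, green, red; 480x640 float32, mm along the optical axis (not along the pixel's ray), 0 where there is no reading.
- arm.camera_params(name): a dict with "K" (3x3 intrinsics, pixels), "world_to_cam" (4x4, takes a point from world to camera coordinates); the wrist camera has in their place "mount" (4x4, takes a point from camera to tool coordinates, whose origin is the TCP and whose axes are the flange's). Camera axes: x right, y up, looking along -z (the intrinsics and any distortion apply to the point x, -y, -z); pixel columns grow to the right and rows downward; lengths in mm; the calibration is good to about 2 mm. A picture is of the moment at which its call begins: read the wrist's pose just before it. camera_params takes no time and is no camera call.
- arm.job_done(): hands the job in, once; it reports no verdict.
The state is a dict: "clock": time; "joints": joint angles; "joint_vel": joint speeds; "joint_efforts": joint torques, N m; "position": TCP position; "ee_rot": TCP orientation; "contact_force": force on the tool from outside, world axes, zero at the start; "wrist_torque": the same for the moment, N m; "gripper_width": finger opening in mm.
Only numpy, scipy, OpenCV 4.12 (cv2) and the standard library are available. Lean on these libraries where they do the work, as an engineer would, in place of code of your own. Each camera call takes 0.05 s, during which the arm holds its last target.

TASK

Swing the open cover of the spindle drive gently down until it is fully closed. Then pinch the upright spindle with a fingertip pressed on its set-screw flat, turn it until that flat faces squarely to the front (the side of the drive away from the cover's hinge) and release it there. Then pick up the loose shaft collar, slip it over the spindle with its set screw pointing at the flat, and finish still holding it in the gripper with the screw about half-way up the flat, clear of the flange below: do not let go, and leave the hammer, pipe offcut and jar where they are.

Things in the scene. Friction and masses are not known exactly. Their poses are not given: they have to be found in the camera images.
- drive: grey steel housing bolted to the table, 170 (x) by 180 (y) by 60 mm high, with a 22 mm wide, 8 mm high foot strip along each y side; origin on the table under the spindle axis, which is 75 mm from its front and 95 mm from its hinge side. Axes: z up, -x out of its front, +x to the hinge side. It does not move
- flat_mid (a point): fixed point on the upright spindle's axis, half-way up its flat, 96 mm above the table; axes of the drive. The closed cover's top lies 30 mm below it. The dark steel spindle has a round 34 mm flange, its top 20 mm below this point, and above it a 24 mm D-shaped shaft 40 mm long (to 20 mm above this point, top 3 mm chamfered) with one flat along its whole length
- spindle (a joint): turn of the spindle about its upright axis (rad), counter-clockwise from above positive: 0 when the flat faces the drive's front (-x). Starts between 0.5 and 1.3. Turns freely either way with light friction (0.05 N m) and stays where it is left
- spindle_flat (a point): the bare milled face of the spindle's flat (spindle_c2 in the rules), 16 mm wide and 36 mm high, 7 mm from the spindle axis; origin at the middle of the face, 1 mm below the height of flat_mid; -x points out of the flat, z up. Pinched square across the flat the spindle measures 19 mm, elsewhere 24 mm
- cover (a joint): opening angle of the cover (rad): 0 closed, starts between 0.6 and 1.15. Stiff hinge (0.45 N m), stays where it is left
- cover_hinge (a point): middle of the cover's hinge line, 60 mm above the table, 95 mm to the +x side of the spindle axis; the line runs along the drive's y; axes of the drive. The cover is a bare aluminium plate 170 by 180 mm, 6 mm thick, with a 42 mm wide slot from its free edge that passes around the spindle
- cover_knob (a point): centre of the top of the cover's black knob (26 mm diameter, its top 22 mm above the plate) near the free edge: 150 mm from the hinge line along the plate, 28 mm from it square to the plate, and 55.5 mm to the drive's +y side of the spindle. z points out of the cover's upper face, x along the plate to the hinge. Push it over and down to close
- collar_center (a point): centre, half-way up, of the loose steel collar: ring of 50 mm outside, 24 mm high, 27 mm bore, about 0.26 kg, flat on the table, z up. Its set screw (9 mm head, 7 mm proud, at half height) stands out on its -x side and pokes a 6 mm square dog into the bore to 8.5 mm from the axis, so it passes the spindle only with the dog over the flat (within 0.3 rad). Grasp it by its y sides
- chipping_hammer: bystander: chipping hammer, 280 mm long, lying flat; origin under its middle
- pipe_offcut: bystander: steel pipe offcut standing up, 80 mm diameter, 70 mm high; origin at the centre of its underside
- paste_jar: bystander: white jar with a black cap, 64 mm diameter, 60 mm high; origin at the centre of its underside
Not all that is in view belongs to the job. There is more than one size of the part that bears collar_center; the job needs the smaller.

How it is judged (in metres and radians):
On the way, in this order (a step that is already met when the one before it is completed fails the run):
1. the cover is fully closed (value of joint cover below 0.04 rad), for 0.2 s.
2. the fingers press on the spindle's flat and the flat faces the drive's front (value of joint spindle between -0.2 and 0.2 rad and value of joint cover below 0.04 rad and contact force between the fingers and spindle_c2 above 2 N), for 0.2 s.
At the end, for the whole second after the job is handed in: Cover closed (0.04 rad); flat facing front (0.2 rad); collar round the spindle (axes within 4 mm, upright within 0.12 rad), screw over the flat (0.3 rad) and half-way up it (6 mm, clear of the flange), held still in the fingers with over 2 N (value of joint spindle between -0.2 and 0.2 rad and value of joint cover below 0.04 rad and horizontal distance between collar_center and flat_mid below 0.004 m and z of collar_center in the frame of flat_mid between -0.006 and 0.006 m and angle between the x axis of collar_center and the x axis of spindle_flat, either way round below 0.3 rad and angle between collar_center's own z axis and vertical below 0.12 rad and contact force between the fingers and collar above 2 N and linear speed of collar below 0.03 m/s); the arm keeps its last pose, push and grip.
It fails at once if the cover is slammed (faster than 2.5 rad/s) (velocity of joint cover below -2.5 rad/s).
It fails at once if the chipping hammer is disturbed (moved over 30 mm) (distance of chipping_hammer from where it was at the start of the episode above 0.03 m).
It fails at once if the pipe offcut is disturbed (moved over 30 mm) (distance of pipe_offcut from where it was at the start of the episode above 0.03 m).
It fails at once if the paste jar is disturbed (moved over 30 mm) (distance of paste_jar from where it was at the start of the episode above 0.03 m).
It also fails if it takes over 72 s, if anything falls off the work surface, if the arm or the gripper's body presses on something with over 40 N, if the wrist force passes 120 N, or if a joint passes its speed limit or range.

## Working session

There is one attempt and no reset: what is moved stays moved. The work goes in short steps, Python scripts to look and compute and a tool call to move; the robot and the scene stay as the last step left them, time stands still between calls to the robot, and variables do not carry over. Pictures are saved under pics/ and viewed, and the job is handed in when it is done.

Besides the shell and the picture viewer there is one more tool, called after "Request:" as name(argument=value, ...), one argument or row to a line, values as JSON. drive_tool: Moves the arm, as the interface text tells. Its arguments: {"type":"object","properties":{"steps":{"type":"array"}},"required":["steps"]}

```bash
ls; mkdir -p pics
cat > h.py <<'E'
import numpy as np, cv2
from bench import arm
from scipy.spatial.transform import Rotation as R
def cam(name):
    p=arm.camera_params(name); 
    K=np.array(p["K"])
    if name=="wrist":
        s=arm.read_state(); T=np.eye(4); T[:3,:3]=R.from_quat(s["ee_rot"]).as_matrix(); T[:3,3]=s["position"]
        C=T@np.array(p["mount"])
    else: C=np.linalg.inv(np.array(p["world_to_cam"]))
    return K,C,p
def shot(name,f):
    K,C,p=cam(name); im,d=arm.get_image(name); im=np.array(im); d=np.array(d)
    cv2.imwrite("pics/%s.png"%f,im); np.savez("pics/%s.npz"%f,im=im,d=d,K=K,C=C); return im,d,K,C
def load(f):
    z=np.load("pics/%s.npz"%f); return z["im"],z["d"],z["K"],z["C"]
def ray(K,C,u,v):
    r=np.array([(u-K[0,2])/K[0,0],-(v-K[1,2])/K[1,1],-1.0]); return C[:3,3],C[:3,:3]@r
def onz(K,C,u,v,z):
    o,r=ray(K,C,u,v); t=(z-o[2])/r[2]; return o+t*r
def dep(K,C,d,u,v):
    o,r=ray(K,C,u,v); return o+d[int(round(v)),int(round(u))]*r
def cloud(K,C,d):
    v,u=np.mgrid[0:d.shape[0],0:d.shape[1]]
    r=np.stack([(u-K[0,2])/K[0,0],-(v-K[1,2])/K[1,1],-np.ones(u.shape)],-1)*d[...,None]
    P=r@C[:3,:3].T+C[:3,3]; P[d<=0]=np.nan; return P
def proj(K,C,X):
    q=np.linalg.inv(C)@np.append(X,1); return K[0,2]+K[0,0]*q[0]/-q[2], K[1,2]-K[1,1]*q[1]/-q[2]
E
python3 - <<'E'
from h import *
s=arm.read_state(); print(s)
for n in ["scene","side","wrist"]:
    p=arm.camera_params(n); print(n,{k:(np.array(v).round(3).tolist() if not isinstance(v,str) else v) for k,v in p.items()})
    shot(n,n+"0")
E
```

```text
pics
{'clock': 0.0, 'joints': array([ 1.43859213e+00,  3.85535481e-01,  6.62935902e-03, -5.44123436e-04,
       -1.19400837e+00, -2.58610379e-01]), 'joint_vel': array([-8.26454307e-04,  4.47972326e-04, -3.10439654e-04,  1.41133966e-03,
       -3.14282994e-05, -1.09233448e-03]), 'joint_efforts': array([-1.48652027e-03, -3.92289519e+01,  1.88394892e+01,  4.18626130e+00,
       -4.63826931e-03, -8.03823525e-06]), 'position': array([237.82935129, 577.34009034, 230.22900143]), 'ee_rot': array([ 9.80948595e-01, -1.94264431e-01, -1.85473260e-04,  1.07293761e-03]), 'contact_force': array([ 0.30280335, -0.09421105,  0.48983934]), 'wrist_torque': array([-0.06566562, -0.05047008, -0.02128706]), 'gripper_width': 85.54188592098195}
scene {'K': [[499.046, 0.0, 319.323], [0.0, 499.046, 243.814], [0.0, 0.0, 1.0]], 'world_to_cam': [[0.847, 0.531, -0.017, -540.654], [-0.378, 0.626, 0.683, 188.705], [0.373, -0.572, 0.731, -1569.123], [0.0, 0.0, 0.0, 1.0]]}
side {'K': [[449.208, 0.0, 318.385], [0.0, 449.208, 243.206], [0.0, 0.0, 1.0]], 'world_to_cam': [[0.718, -0.696, -0.021, -446.375], [0.351, 0.336, 0.874, -292.114], [-0.601, -0.635, 0.485, -674.062], [0.0, 0.0, 0.0, 1.0]]}
wrist {'K': [[380.211, 0.0, 321.107], [0.0, 380.211, 242.732], [0.0, 0.0, 1.0]], 'mount': [[0.001, 0.95, 0.312, 80.335], [1.0, -0.001, -0.0, -0.059], [0.0, 0.312, -0.95, -143.75], [0.0, 0.0, 0.0, 1.0]]}
```

View pics/scene0.png

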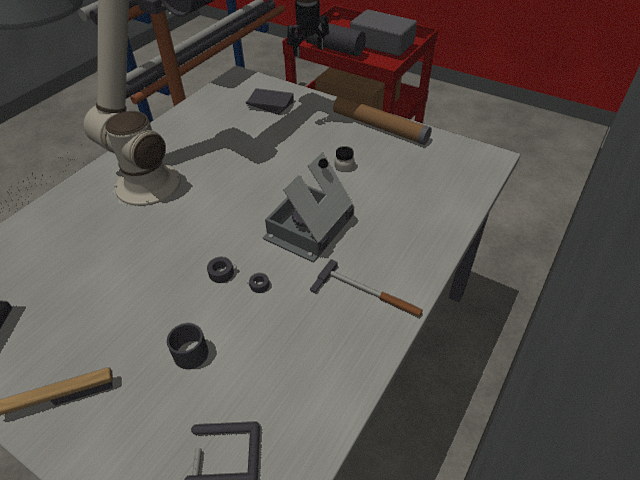

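View pics/side0.png

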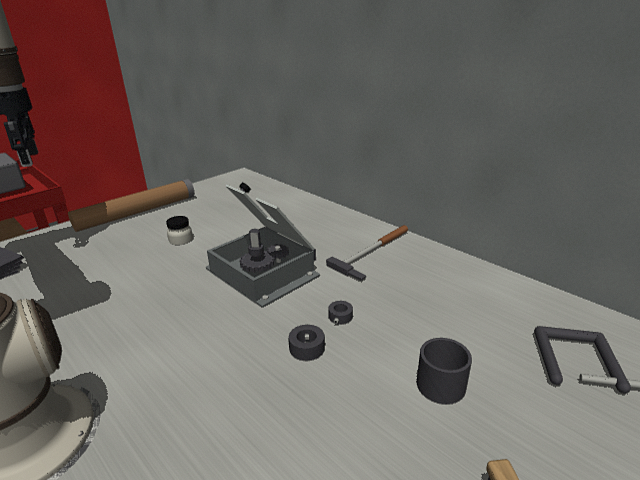

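View pics/wrist0.png

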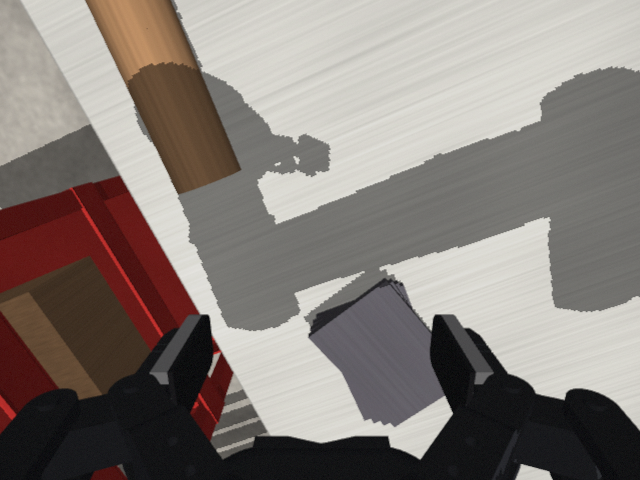

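The scene view shows two rings: one at (220,268) and one at (260,282), which are (307,342) and (341,312) in the side view. The drive with its open cover is at (310,215), the hammer at (365,288), the pipe at (188,345) and the jar at (345,158). Next I'll measure them with depth and an enlarged crop.

Run:
```python
from h import *
a=cv2.resize(load("side0")[0][170:370,190:430],None,fx=3.3,fy=3,interpolation=cv2.INTER_CUBIC); cv2.imwrite("pics/c1.png",a)
a=cv2.resize(load("scene0")[0][140:300,200:380],None,fx=4,fy=3.7,interpolation=cv2.INTER_CUBIC); cv2.imwrite("pics/c2.png",a)
for n,pts in dict(scene=[(220,262),(260,277),(188,328),(345,150),(324,163),(331,267),(400,302),(318,195),(270,236),(318,256),(352,212)],side=[(307,330),(341,305),(245,187),(254,235),(208,255),(261,290),(315,262),(178,222)]).items():
    im,d,K,C=load(n+"0")
    for u,v in pts: print(n,u,v,dep(K,C,d,u,v).round(1))
```

```text
scene 220 262 [ 421.4 -146.    20.6]
scene 260 277 [ 539.7 -129.6   16.3]
scene 188 328 [ 509.4 -356.9   51.6]
scene 345 150 [484.6 399.4  59.2]
scene 324 163 [556.4 159.8 195.9]
scene 331 267 [679.6  -8.6  19.4]
scene 400 302 [881.7 -18.5  21.3]
scene 318 195 [516.9 187.6  45.6]
scene 270 236 [471.7   7.1  10.1]
scene 318 256 [620.3  21.5  -1. ]
scene 352 212 [634.8 179.9  41.3]
side 307 330 [ 445.3 -152.8   30.8]
side 341 305 [ 556.7 -133.8   18.3]
side 245 187 [545.9 150.8 200.5]
side 254 235 [520.5  97.6 108.7]
side 208 255 [449.8 188.3  50.2]
side 261 290 [468.7  16.4  26.2]
side 315 262 [655.3  46.6   0.9]
side 178 222 [479.  377.8  60.3]
```

View pics/c1.png

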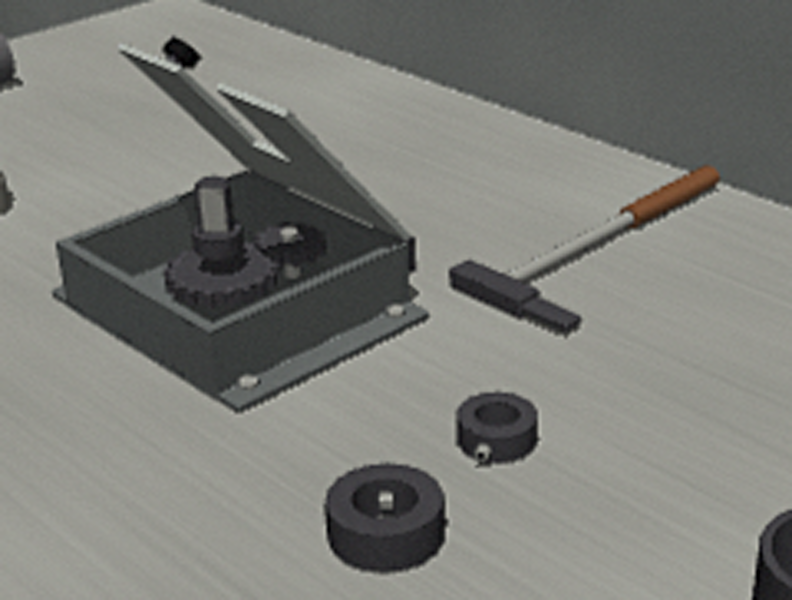

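View pics/c2.png

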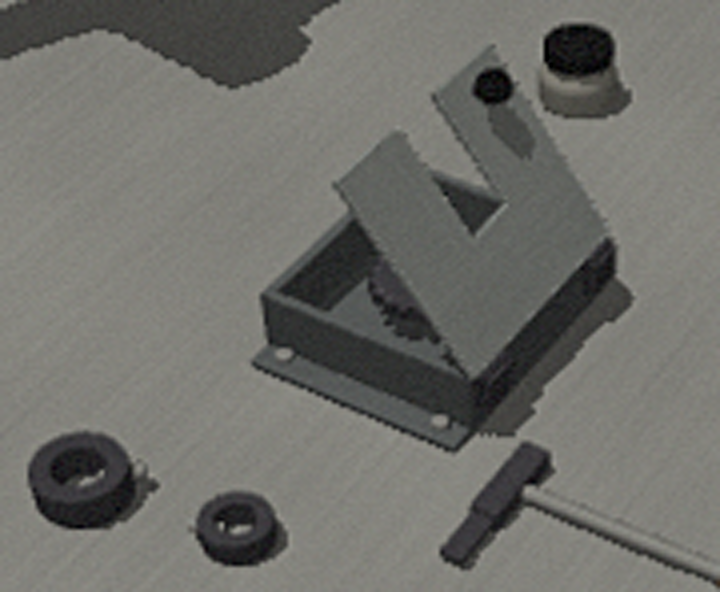

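Run:
```python
from h import *
im,d,K,C=load("side0")
for nm,c,z in [("FR rim",(210,325),60),("FL rim",(60,243),60),("HR rim",(412,243),60),("FR foot",(240,408),0),("HR foot",(430,315),4),("spindle top",(213,182),116)]:
    u,v=190+c[0]/3.3,170+c[1]/3; print("side",nm,onz(K,C,u,v,z).round(1))
im,d,K,C=load("scene0")
for nm,c,z in [("FR rim",(265,297),60),("HR rim",(478,378),60),("HL rim",(612,240),60),("FR foot",(252,362),4),("HR foot",(458,448),4)]:
    u,v=200+c[0]/4,140+c[1]/3.7; print("scene",nm,onz(K,C,u,v,z).round(1))
# triangulate knob
def tri(p):
    A=np.zeros((3,3));b=np.zeros(3)
    for n,(u,v) in p.items():
        _,_,K,C=load(n+"0");o,r=ray(K,C,u,v);r/=np.linalg.norm(r);M=np.eye(3)-np.outer(r,r);A+=M;b+=M@o
    x=np.linalg.solve(A,b); res=[np.linalg.norm((np.eye(3)-np.outer(r,r))@(x-o)) for n,(u,v) in p.items() for _,_,K,C in [load(n+"0")] for o,r in [ray(K,C,u,v)] for r in [r/np.linalg.norm(r)]]
    return x.round(1),np.round(res,1)
print("knob",tri(dict(side=(190+184/3.3,170+52/3),scene=(200+492/4,140+86/3.7))))
print("knob side/ scene dep")
for n,c in [("small",(260,277)),("big",(220,262))]: pass
# ring outlines
for n,boxs in dict(side=[(285,320,330,365),(325,298,358,328)],scene=[(203,253,238,288),(246,270,275,297)]).items():
    im,d,K,C=load(n+"0"); g=cv2.cvtColor(im,cv2.COLOR_BGR2GRAY)
    P=cloud(K,C,d)
    for x0,y0,x1,y1 in boxs:
        m=g[y0:y1,x0:x1]<75; Q=P[y0:y1,x0:x1][m]
        print(n,(x0,y0),m.sum(),np.nanpercentile(Q,[2,50,98],axis=0).round(0).tolist())
```

```text
side FR rim [456.1  20.4  60. ]
side FL rim [451.9 188.4  60. ]
side HR rim [622.5  10.6  60. ]
side FR foot [456.7  -1.5   0. ]
side HR foot [620.5  -7.7   4. ]
side spindle top [525.9 101.7 116. ]
scene FR rim [460.   13.4  60. ]
scene HR rim [627.8  19.1  60. ]
scene HL rim [632.1 189.1  60. ]
scene FR foot [455.2  -4.4   4. ]
scene HR foot [624.4  -2.4   4. ]
knob (array([553.7, 159.2, 194.8]), array([0.3, 0.3]))
knob side/ scene dep
side (285, 320) 1075 [[400.0, -197.0, 4.0], [426.0, -172.0, 29.0], [460.0, -137.0, 34.0]]
side (325, 298) 467 [[518.0, -169.0, 3.0], [539.0, -149.0, 21.0], [564.0, -124.0, 26.0]]
scene (203, 253) 581 [[408.0, -194.0, -3.0], [443.0, -165.0, 24.0], [468.0, -136.0, 35.0]]
scene (246, 270) 330 [[524.0, -166.0, -3.0], [550.0, -145.0, 18.0], [571.0, -123.0, 26.0]]
```

Reading so far:
- The drive has a yaw of about 0, with the spindle near (530,102).
- The cover angle is about 0.90 rad. The knob triangulates to (554,159,195), which agrees with a hinge at x≈625.
- Small ring: about 50 mm across and 24 mm high, near (544,-147). This is the collar.
- Large ring: about 60 mm across and 34 mm high, near (433,-168). This is the decoy.

I'll move up for a closer look with the wrist camera.

Request:
drive_tool(
  steps=[
    [0, 0, -0.04, 0, 0.085],
    [0, 0, -0.04, 0, 0.085],
    [0.035, 0.027, -0.002, 0, 0.085],
    [0.035, 0.027, -0.002, 0, 0.085],
    [0.035, 0.027, -0.002, 0, 0.085],
    [0.035, 0.027, -0.002, 0, 0.085],
    [0.035, 0.027, -0.002, 0, 0.085],
    [0.035, 0.027, -0.002, 0, 0.085],
    [0.035, 0.027, -0.002, 0, 0.085],
    [0.035, 0.027, -0.002, 0, 0.085],
    [0.035, 0.027, -0.002, 0, 0.085],
    [0.035, 0.027, -0.002, 0, 0.085],
    [0.035, 0.027, -0.002, 0, 0.085],
    [0.035, 0.027, 0, 0, 0.085],
    [0.035, 0.027, 0, 0, 0.085],
    [0.035, 0.027, 0, 0, 0.085],
    [0.035, 0.027, 0, 0, 0.085],
    [0, 0, 0, 0, 0.085],
    [0, 0, 0, 0, 0.085],
  ],
)

```text
clock: 2.05
position: [569.2, 2.4, 332.4]
ee_rot: [0.981, -0.195, -0.001, 0.0]
contact_force: [-0.3, 0.5, -0.7]
gripper_width: 85.0
```

Run:
```python
from h import *
s=arm.read_state(); print(s["clock"],s["position"].round(1),s["ee_rot"].round(3),s["joints"].round(3),s["contact_force"].round(2))
im,d,K,C=shot("wrist","wrist1")
# small collar
import math
for X in [(544,-147,24),(530,102,116)]: print(proj(K,C,X))
u,v=map(int,proj(K,C,(544,-147,24)))
cv2.imwrite("pics/c3.png",cv2.resize(im[max(0,v-60):v+60,max(0,u-80):u+80],None,fx=5,fy=5,interpolation=cv2.INTER_CUBIC)); print(u,v)
```

```text
2.05 [569.2   2.4 332.4] [ 0.981 -0.195 -0.001  0.   ] [ 0.289  0.237  0.047 -0.    -1.383  0.889] [-0.25  0.49 -0.71]
(np.float64(447.41625186318134), np.float64(159.3052510891505))
(np.float64(245.9701082016841), np.float64(276.0277136156155))
447 159
```

View pics/wrist1.png

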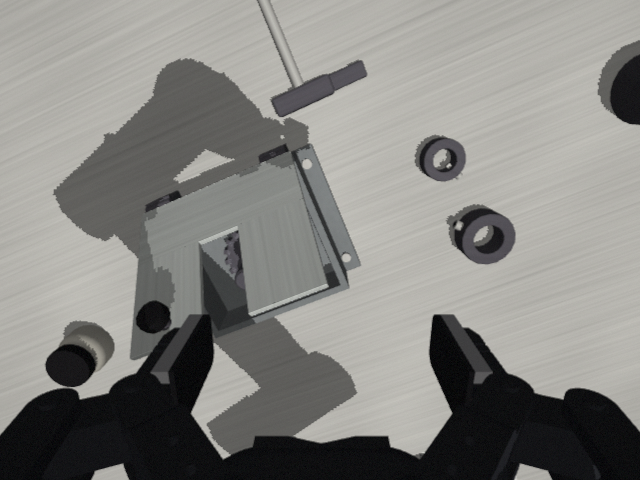

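View pics/c3.png

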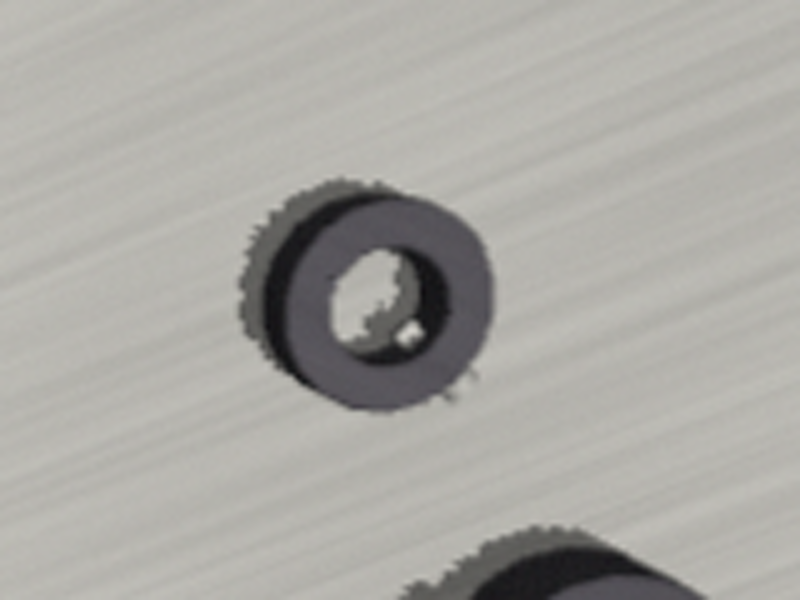

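The two rings in the wrist view are the large one at (485,235) and the small one at (444,159). The small one (~50 mm) is the job's part, and the crop shows its bright dog inside the lower right of the bore. Next I'll measure it along with the drive yaw.

Run:
```python
from h import *
im,d,K,C=load("wrist1")
g=cv2.cvtColor(im,cv2.COLOR_BGR2GRAY)
c=onz(K,C,367+391/5,99+304/5,24); dog=onz(K,C,367+409/5,99+332/5,14)
print("collar",c.round(1),"edges",[onz(K,C,367+a/5,99+b/5,24).round(1).tolist() for a,b in [(288,304),(494,304),(391,196),(391,411)]])
print("dog",dog.round(1),(dog-c)[:2].round(1),"screw dir deg",np.degrees(np.arctan2(*(dog-c)[1::-1])))
# side view screw head
im2,d2,K2,C2=load("side0")
h=onz(K2,C2,190+482/3.3,170+454/3,12); print("screw head",h.round(1), np.degrees(np.arctan2(*(h-c)[1::-1])))
b1=onz(K,C,307,164,10);b2=onz(K,C,347,258,10);print("bolts",b1.round(1),b2.round(1),np.degrees(np.arctan2(*(b1-b2)[1::-1])))
for u,v in [(358,267),(300,147)]: print("foot corner",onz(K,C,u,v,8).round(1))
for u,v in [(348,285)]: print("rim FR",onz(K,C,u,v,60).round(1))
P=cloud(K,C,d)
for a,b in [(442,145),(430,159),(456,165),(250,215),(290,200),(190,230),(153,316)]: print(a,b,P[b,a].round(1))
# cover plane fit
Q=P[200:225,170:290].reshape(-1,3);Q=Q[~np.isnan(Q[:,0])];m=Q.mean(0);n=np.linalg.svd(Q-m)[2][2];n*=np.sign(n[2]);print("cover n",n.round(3),m.round(1),"a",np.arccos(n[2]))
print("tip y=50 plate region", [np.round(proj(K,C,X),0) for X in [(540,50,185)]])
cv2.imwrite("pics/c4.png",cv2.resize(im[130:360,90:370],None,fx=2.8,fy=2.6,interpolation=cv2.INTER_CUBIC))
```

```text
collar [ 544.4 -144.4   24. ] edges [[553.7, -122.2, 24.0], [535.2, -166.7, 24.0], [567.9, -151.5, 24.0], [520.4, -137.2, 24.0]]
dog [ 534.2 -149.1   14. ] [-10.2  -4.7] screw dir deg -155.44785464110046
screw head [ 517.6 -157.5   12. ] -154.09644600902
bolts [600.5   7.7  10. ] [469.   7.  10.] 0.2981704456786251
foot corner [450.8  -1.7   8. ]
foot corner [621.9   7.7   8. ]
rim FR [455.1  14.6  60. ]
442 145 [ 562.4 -145.3   26.1]
430 159 [ 552.3 -128.1   24.7]
456 165 [ 533.8 -154.4   23.9]
250 215 [587.   69.2 119.1]
290 200 [585.9  27.3 120.7]
190 230 [594.5 134.4 109. ]
153 316 [554.4 155.9 202.1]
cover n [ 0.816 -0.001  0.578] [596.3  91.5 106.5] a 0.954734575939863
tip y=50 plate region [array([282., 277.])]
```

View pics/c4.png

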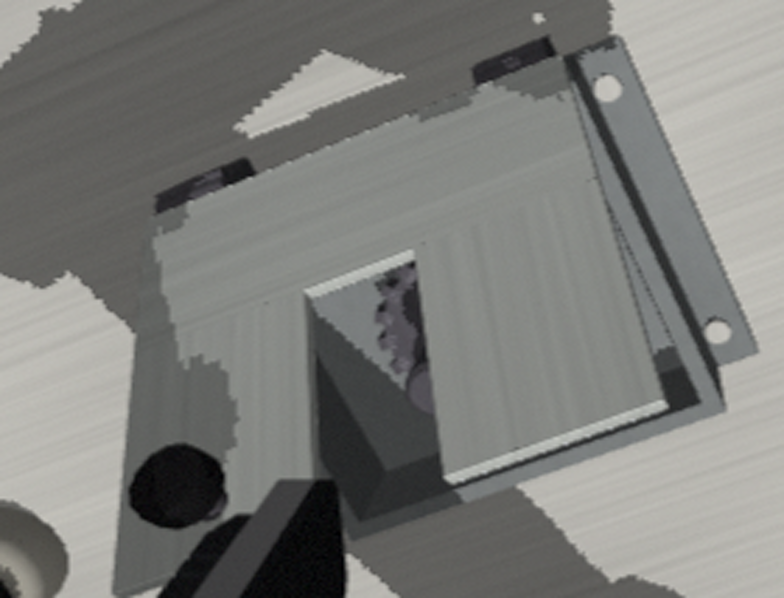

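Request:
drive_tool(
  steps=[
    [-0.006, -0.0235, 0, 0, 0],
    [-0.006, -0.0235, 0, 0, 0],
    [0, 0, 0.033, 0, 0],
    [0, 0, 0.033, 0, 0],
    [0, 0, 0.033, 0, 0],
    [0, 0, 0.033, 0, 0],
    [0, 0, 0, 0, 0],
    [0, 0, 0, 0, 0],
    [0, 0, 0, 0, 0],
  ],
)

```text
clock: 3.0
position: [577.2, 52.3, 203.9]
ee_rot: [0.981, -0.193, 0.002, -0.001]
contact_force: [0.2, -0.4, 0.7]
gripper_width: 0.2
```

Run:
```python
from h import *
s=arm.read_state(); print(s["clock"],s["position"].round(1),s["joints"].round(3),s["contact_force"].round(2),s["gripper_width"])
im,d,K,C=shot("wrist","wrist2"); shot("side","side2")
T=[(1.05),(.95),(.8),(.65),(.5),(.35),(.2),(.1),(0.0)]
p=s["position"].copy(); Rm=R.from_quat(s["ee_rot"]).as_matrix()
for a in T:
    q=np.array([639-150*np.cos(a)+6*np.sin(a),50,60+150*np.sin(a)+6*np.cos(a)]); print(a,q.round(1),(Rm.T@(q-p)).round(1)); p=q
```

```text
3.0 [577.2  52.3 203.9] [ 3.700e-01  3.270e-01 -1.520e-01  1.000e-03 -1.088e+00  8.110e-01] [ 0.17 -0.38  0.7 ] 0.24669989674439685
1.05 [569.6  50.  193.1] [-6.2  5.1 10.7]
0.95 [556.6  50.  185.5] [-12.    4.9   7.5]
0.8 [538.8  50.  171.8] [-16.5   6.8  13.6]
0.65 [523.2  50.  155.6] [-14.5   6.   16.2]
0.5 [510.2  50.  137.2] [-12.1   5.   18.3]
0.35 [500.2  50.  117.1] [-9.4  3.9 20.1]
0.2 [493.2  50.   95.7] [-6.5  2.7 21.4]
0.1 [490.3  50.   80.9] [-2.7  1.1 14.7]
0.0 [489.  50.  66.] [-1.3  0.5 14.9]
```

View pics/side2.png

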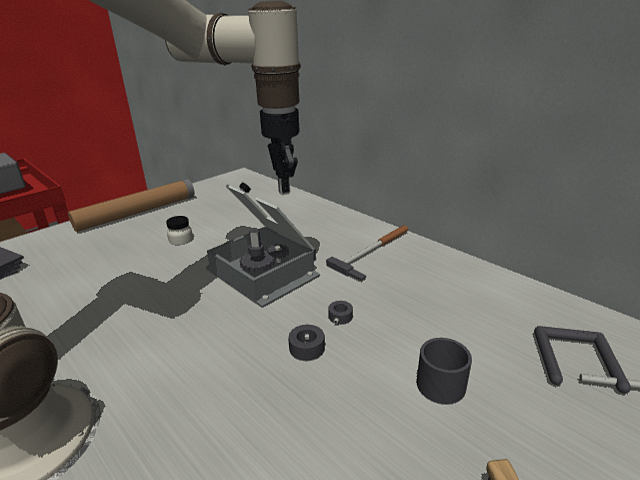

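View pics/wrist2.png

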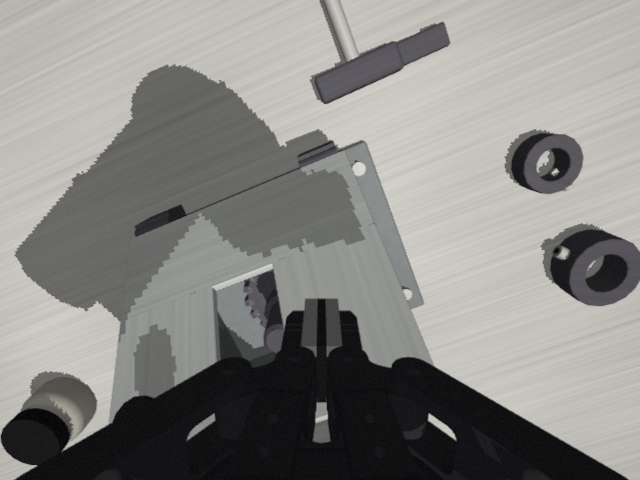

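The fingertip (322,300 in the wrist view) is over the right prong of the cover, with clearance all round. I'll start the closing arc.

Request:
drive_tool(
  steps=[
    [-0.003, 0.0025, 0.0055, 0, 0],
    [-0.003, 0.0025, 0.0055, 0, 0],
    [-0.004, 0.0016, 0.0025, 0, 0],
    [-0.004, 0.0016, 0.0025, 0, 0],
    [-0.004, 0.0016, 0.0025, 0, 0],
    [-0.004, 0.0017, 0.0034, 0, 0],
    [-0.004, 0.0017, 0.0034, 0, 0],
    [-0.004, 0.0017, 0.0034, 0, 0],
    [-0.004, 0.0017, 0.0034, 0, 0],
    [-0.0036, 0.0015, 0.004, 0, 0],
    [-0.0036, 0.0015, 0.004, 0, 0],
    [-0.0036, 0.0015, 0.004, 0, 0],
    [-0.0036, 0.0015, 0.004, 0, 0],
  ],
)

```text
clock: 4.4
position: [522.3, 49.0, 152.8]
ee_rot: [0.981, -0.194, -0.0, -0.0]
contact_force: [1.5, 0.6, 1.0]
gripper_width: 0.1
```

Run:
```python
from h import *
s=arm.read_state(); print(s["clock"],s["position"].round(1),s["joints"].round(3),s["contact_force"].round(2),s["gripper_width"])
shot("side","side3"); shot("wrist","wrist3")
im=load("side3")[0]; cv2.imwrite("pics/c5.png",cv2.resize(im[130:310,180:360],None,fx=3.3,fy=3.3))
```

```text
4.4 [522.3  49.  152.8] [ 0.403  0.289 -0.35  -0.    -0.932  0.777] [1.45 0.6  1.01] 0.05283552548681191
```

View pics/c5.png

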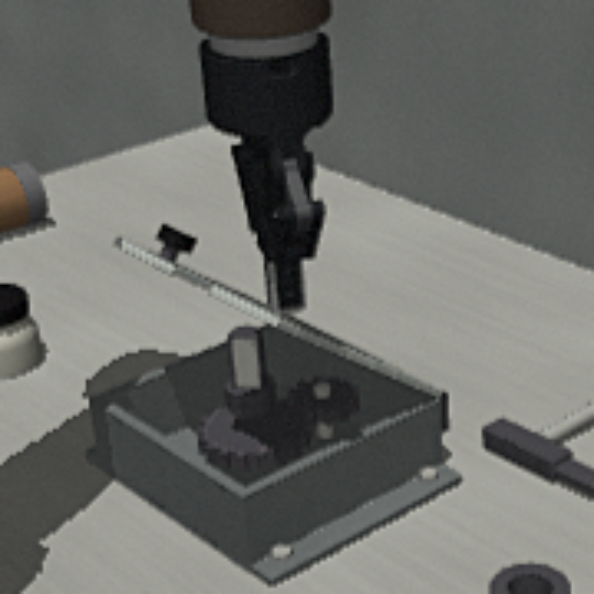

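The cover is following the fingertip with about 2 N. Continuing down the arc.

Request:
drive_tool(
  steps=[
    [-0.003, 0.0012, 0.0045, 0, 0],
    [-0.003, 0.0012, 0.0045, 0, 0],
    [-0.003, 0.0012, 0.0045, 0, 0],
    [-0.0023, 0.001, 0.005, 0, 0],
    [-0.0023, 0.001, 0.005, 0, 0],
    [-0.0023, 0.001, 0.005, 0, 0],
    [-0.0023, 0.001, 0.005, 0, 0],
    [-0.0016, 0.0007, 0.0053, 0, 0],
    [-0.0016, 0.0007, 0.0053, 0, 0],
    [-0.0016, 0.0007, 0.0053, 0, 0],
    [-0.0016, 0.0007, 0.0053, 0, 0],
    [-0.001, 0.0004, 0.005, 0, 0],
    [-0.001, 0.0004, 0.005, 0, 0],
    [-0.001, 0.0004, 0.005, 0, 0],
    [-0.0004, 0.0002, 0.005, 0, 0],
    [0, 0, 0.004, 0, 0],
    [0, 0, 0.003, 0, 0],
    [0, 0, 0.002, 0, 0],
    [0, 0, 0, 0, 0],
  ],
)

```text
clock: 6.4
position: [492.4, 48.8, 69.2]
ee_rot: [0.981, -0.194, 0.0, -0.0]
contact_force: [-0.0, -0.2, 0.4]
gripper_width: -0.4
```

Run:
```python
from h import *
s=arm.read_state(); print(s["clock"],s["position"].round(1),s["joints"].round(3),s["contact_force"].round(2),s["gripper_width"])
shot("side","side4"); 
im=load("side4")[0]; cv2.imwrite("pics/c6.png",cv2.resize(im[130:310,180:360],None,fx=3.3,fy=3.3))
```

```text
6.4 [492.4  48.8  69.2] [ 0.428  0.356 -0.516  0.    -0.698  0.752] [-0.02 -0.2   0.44] -0.40235691990711153
```

View pics/c6.png

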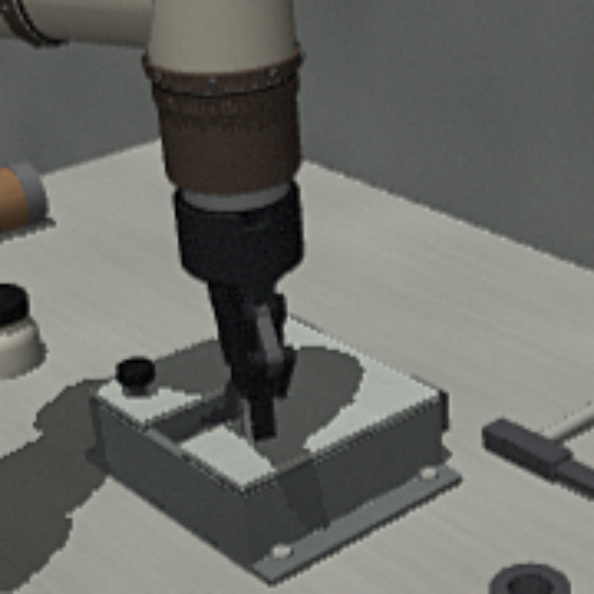

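The cover looks closed or nearly so, but there's no contact force yet. I'll press down until I feel the stop.

Request:
drive_tool(
  steps=[
    [0, 0, 0.0015, 0, 0],
    [0, 0, 0.0015, 0, 0],
    [0, 0, 0.001, 0, 0],
    [0, 0, 0.001, 0, 0],
    [0, 0, 0, 0, 0],
    [0, 0, 0, 0, 0],
  ],
)

```text
clock: 7.05
position: [492.7, 48.9, 66.0]
ee_rot: [0.981, -0.194, 0.001, -0.0]
contact_force: [-2.8, -0.0, 11.8]
gripper_width: 0.0
```

Request:
drive_tool(
  steps=[
    [0, 0, 0, 0, 0],
    [0, 0, 0, 0, 0],
    [0, 0, 0, 0, 0],
    [0, 0, -0.01, 0, 0],
    [0, 0, -0.05, 0, 0],
    [0, 0, -0.05, 0, 0.085],
    [0, 0, -0.05, 0, 0.085],
    [0.0066, -0.0325, -0.004, 0, 0.085],
    [0.0066, -0.0325, 0, 0, 0.085],
    [0, 0, 0, 0, 0.085],
    [0, 0, 0, 0, 0.085],
    [0, 0, 0, 0, 0.085],
  ],
)

```text
clock: 8.25
position: [528.5, 103.2, 228.1]
ee_rot: [0.981, -0.194, -0.001, 0.0]
contact_force: [0.1, -0.3, 0.0]
gripper_width: 85.1
```

Run:
```python
from h import *
s=arm.read_state(); print(s["clock"],s["position"].round(1),s["joints"].round(3),s["contact_force"].round(2),s["gripper_width"])
im,d,K,C=shot("wrist","wrist5"); shot("side","side5"); 
u,v=map(int,proj(K,C,(530,104,116))); print(u,v)
a=cv2.resize(im[v-50:v+50,u-65:u+65],None,fx=6,fy=6,interpolation=cv2.INTER_CUBIC); cv2.imwrite("pics/c7.png",a)
im2=load("side5")[0]; cv2.imwrite("pics/c8.png",cv2.resize(im2[210:310,190:330],None,fx=5.5,fy=5.5,interpolation=cv2.INTER_CUBIC))
```

```text
8.25 [528.5 103.2 228.1] [ 0.494  0.241 -0.209 -0.    -1.122  0.686] [ 0.08 -0.35  0.04] 85.05348046595067
319 236
```

View pics/wrist5.png

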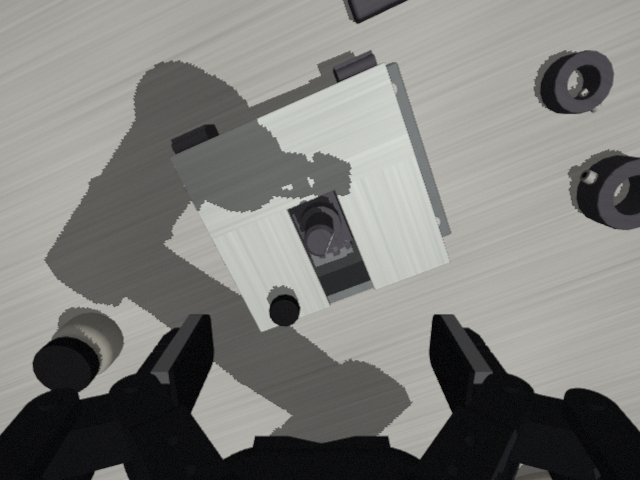

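View pics/c7.png

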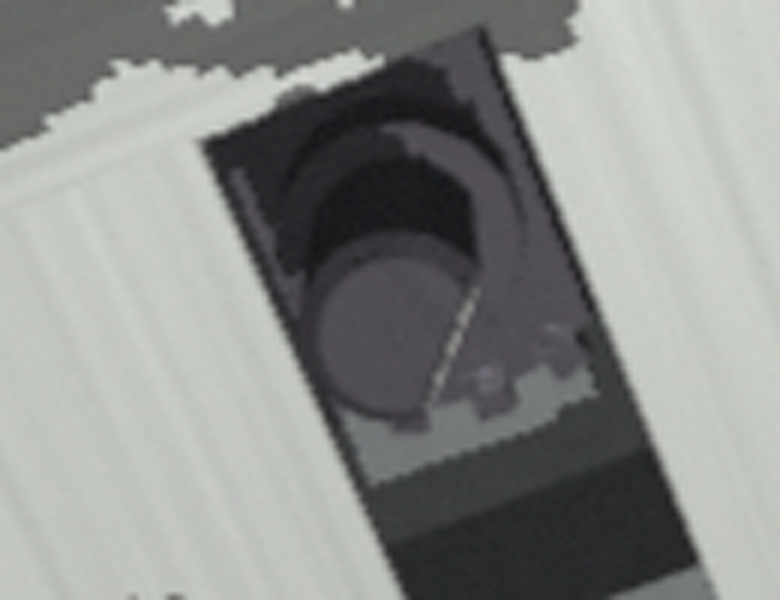

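View pics/c8.png

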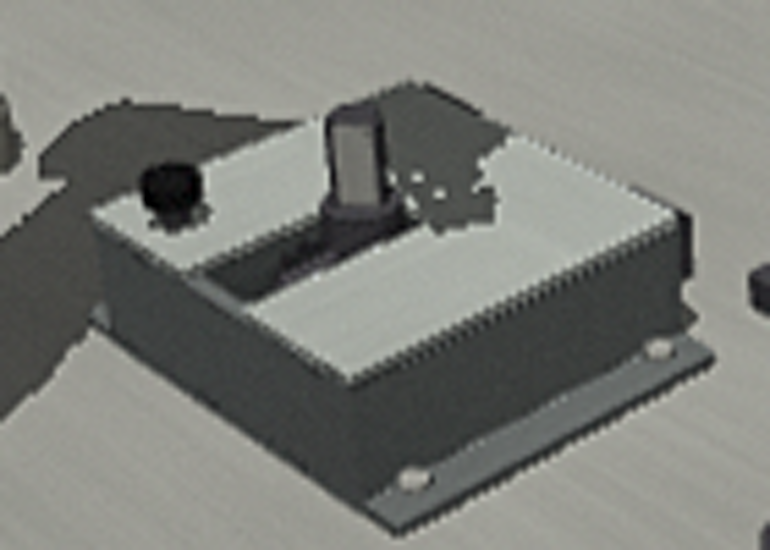

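The cover sits flat on the housing. The flat is lit and faces the side camera, and in the wrist crop its top edge is the bright line from (480,278) to (430,408). Next I'll compute the spindle's angle and axis.

Run:
```python
from h import *
im,d,K,C=load("wrist5"); u0,v0=319-65,236-50
f=lambda a,b,z: onz(K,C,u0+(a+.5)/6-.5,v0+(b+.5)/6-.5,z)
p,q=f(480,278,115),f(430,408,115); t=(p-q)[:2]; L=np.linalg.norm(t)
n=np.array([t[1],-t[0]])/L
if n[0]>0:n=-n
print(p.round(1),q.round(1),"len",L,"normal",n.round(3),"theta",np.arctan2(-n[1],-n[0]),np.degrees(np.arctan2(-n[1],-n[0])))
c=f(395,335,116);print("axis",c.round(1),"left",f(315,335,116).round(1),"dist to flat",np.dot((p-c)[:2],n),np.dot((q-c)[:2],n))
# slot/plate edges (z=66): yaw and centre
for nm,a,b in [("slotL0",205,143),("slotL1",405,598),("slotR0",492,25),("slotR1",715,598)]: print(nm,f(a,b,66).round(1))
for nm,a,b in [("plate HR",388,64),("plate FR",449,263),("plate FL",262,331),("plate HL",172,158)]: print(nm,onz(K,C,a,b,66).round(1))
im2,d2,K2,C2=load("side5")
g=lambda a,b,z: onz(K2,C2,190+a/5.5,210+b/5.5,z)
print("side flat top edge",g(333,122,116).round(1),g(378,122,116).round(1),"mid top spindle",g(355,112,116).round(1))
for nm,a,b in [("FR",347,380),("FL",93,213),("HR",680,215)]: print(nm,g(a,b,66).round(1))
print(C2[:3,3].round(0))
```

```text
[528.7  93.5 115. ] [515.9 105.1 115. ] len 17.233979120106017 normal [-0.67  -0.742] theta 0.8362100985285881 47.91130943190683
axis [526.3 105.3 116. ] left [529.9 114.  116. ] dist to flat 7.136740548443989 7.136740548443989
slotL0 [546.9 125.2  66. ]
slotL1 [473.3 125.8  66. ]
slotR0 [547.   82.8  66. ]
slotR1 [456.   83.8  66. ]
plate HR [618.7  12.9  66. ]
plate FR [450.7  15.8  66. ]
plate FL [451.6 193.3  66. ]
plate HL [619.5 192.7  66. ]
side flat top edge [515.4 102.3 116. ] [527.9  89.1 116. ] mid top spindle [526.8 102.9 116. ]
FR [448.4  11.2  66. ]
FL [450.4 189.9  66. ]
HR [619.5  11.3  66. ]
[  18. -641.  573.]
```

Cover closed, spindle angle ≈0.836 rad (47.9°), and axis ≈(526,104.3). The distance from axis to flat came out at 7.1 mm against the given 7. For the pinch I'll use tool yaw -42°, with the TCP offset 2.5 mm behind the axis so that both pads touch.

Request:
drive_tool(
  steps=[
    [-0.0013, -0.0009, 0.01, 6.57, 0.06],
    [-0.0013, -0.0008, 0.03, 6.57, 0.06],
    [0, 0, 0.03, 6.56, 0.06],
    [0, 0, 0.03, 0, 0.06],
    [0, 0, 0.024, 0, 0.06],
    [0, 0, 0.02, 0, 0.06],
    [0, 0, 0, 0, 0.06],
    [0, 0, 0, 0, 0.06],
  ],
)

```text
clock: 9.15
position: [527.8, 106.1, 84.9]
ee_rot: [0.933, -0.359, 0.0, 0.0]
contact_force: [0.2, 0.2, 0.4]
gripper_width: 59.9
```

Run:
```python
from h import *
s=arm.read_state(); e=R.from_quat(s["ee_rot"]).as_matrix(); print(s["clock"],s["position"].round(1),np.degrees(np.arctan2(e[1,0],e[0,0])),s["joints"].round(3),s["contact_force"].round(2),s["gripper_width"])
n=np.array([-.67,-.742]);p=s["position"][:2]; print("need shift tool", e[:2,:2].T@(np.array([526,104.3])-2.5*e[:2,1]-p))
im,d,K,C=shot("wrist","wrist6"); cv2.imwrite("pics/c9.png",im[200:480,120:520])
```

```text
9.15 [527.8 106.1  84.9] -42.096038782417516 [ 0.5    0.394 -0.395  0.001 -0.781  0.336] [0.21 0.19 0.36] 59.913431078678805
need shift tool [-0.13958787  0.05129586]
```

View pics/wrist6.png

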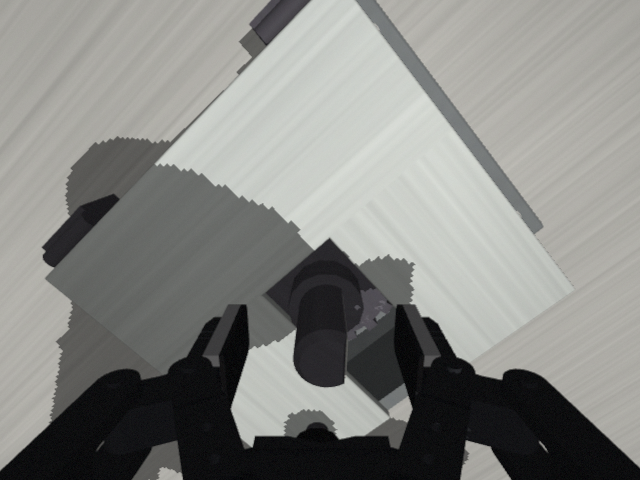

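The spindle is centred between the pads, with the flat parallel to the right-hand (+y) pad. Closing now.

Request:
drive_tool(
  steps=[
    [0, 0, 0, 0, 0.035],
    [0, 0, 0, 0, 0.025],
    [0, 0, 0, 0, 0.015],
    [0, 0, 0, 0, 0.01],
    [0, 0, 0, 0, 0.01],
  ],
)

```text
clock: 9.7
position: [528.0, 106.6, 85.6]
ee_rot: [0.933, -0.359, 0.0, -0.0]
contact_force: [-1.9, 0.2, 5.4]
gripper_width: 18.0
```

Run:
```python
from h import *
s=arm.read_state(); e=R.from_quat(s["ee_rot"]).as_matrix(); print(s["clock"],s["position"].round(1),np.degrees(np.arctan2(e[1,0],e[0,0])),s["contact_force"].round(2),s["wrist_torque"].round(2),s["gripper_width"]); print("force tool",(e.T@s["contact_force"]).round(1))
```

```text
9.7 [528.  106.6  85.6] -42.07550468515223 [-1.95  0.19  5.37] [ 0.05  0.53 -0.03] 17.975986888201646
force tool [-1.6  1.2 -5.4]
```

The width stopped at about 18 mm, so the pads are square across the flat. Now turning 48°.

Request:
drive_tool(
  steps=[
    [0.0002, 0, 0, 4.0, 0.01],
    [0.0002, 0, 0, 4.0, 0.01],
    [0.0002, 0, 0, 4.0, 0.01],
    [0.0002, 0, 0, 4.0, 0.01],
    [0.0002, 0, 0, 4.0, 0.01],
    [0.0002, 0, 0, 4.0, 0.01],
    [0.0002, 0, 0, 4.0, 0.01],
    [0.0002, 0, 0, 4.0, 0.01],
    [0.0002, 0, 0, 4.0, 0.01],
    [0.0002, 0, 0, 4.0, 0.01],
    [0.0002, 0, 0, 4.0, 0.01],
    [0.0001, 0, 0, 3.9, 0.01],
    [0, 0, 0, 0, 0.01],
    [0, 0, 0, 0, 0.01],
    [0, 0, 0, 0, 0.01],
    [0, 0, 0, 0, 0.01],
    [0, 0, 0, 0, 0.01],
  ],
)

```text
clock: 11.4
position: [528.6, 104.8, 85.6]
ee_rot: [0.707, -0.707, 0.0, -0.0]
contact_force: [-3.1, 1.1, 6.5]
gripper_width: 17.9
```

Run:
```python
from h import *
s=arm.read_state(); e=R.from_quat(s["ee_rot"]).as_matrix(); print(s["clock"],s["position"].round(1),np.degrees(np.arctan2(e[1,0],e[0,0])),s["contact_force"].round(2),s["wrist_torque"].round(2),s["gripper_width"]); print("force tool",(e.T@s["contact_force"]).round(1), s["joints"].round(2))
im,d,K,C=shot("wrist","wrist7")
```

```text
11.4 [528.6 104.8  85.6] -89.97266782221618 [-3.09  1.12  6.47] [ 0.29  0.85 -0.05] 17.877086974643625
force tool [-1.1  3.1 -6.5] [ 0.5   0.39 -0.39 -0.   -0.78 -0.5 ]
```

View pics/wrist7.png

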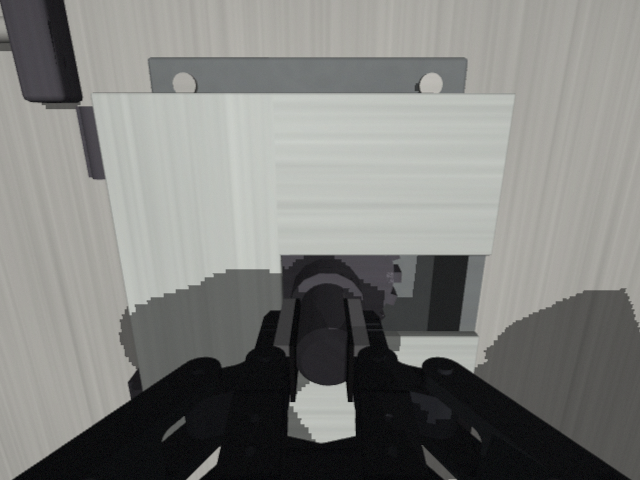

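The tool is at yaw -90° and the flat (right pad) faces the front. Releasing, lifting, and then checking.

Request:
drive_tool(
  steps=[
    [0, 0, 0, 0, 0.025],
    [0, 0, 0, 0, 0.035],
    [0, 0, 0, 0, 0.05],
    [0, 0, 0, 0, 0.06],
    [0, 0, -0.02, 0, 0.06],
    [0, 0, -0.04, 0, 0.06],
    [0, 0, -0.04, 0, 0.085],
    [0, 0, -0.03, -8.5, 0.085],
    [0, 0, -0.02, -8.5, 0.085],
    [0, 0, 0, -8.5, 0.085],
    [0, 0, 0, -8.5, 0.085],
    [0, 0, 0, -8.5, 0.085],
    [0, 0, 0, -8.5, 0.085],
    [0, 0, 0, -8.5, 0.085],
    [0, 0, 0, -8.5, 0.085],
    [0, 0, 0, -8.5, 0.085],
    [0, 0, 0, -8.5, 0.085],
    [0, 0, 0, -5, 0.085],
    [0, 0, 0, 0, 0.085],
    [0, 0, 0, 0, 0.085],
  ],
)

```text
clock: 13.45
position: [528.5, 104.4, 234.3]
ee_rot: [1.0, -0.001, -0.0, 0.0]
contact_force: [-0.7, 0.6, -0.1]
gripper_width: 85.0
```

Run:
```python
from h import *
s=arm.read_state(); e=R.from_quat(s["ee_rot"]).as_matrix(); print(s["clock"],s["position"].round(1),np.degrees(np.arctan2(e[1,0],e[0,0])),s["contact_force"].round(2),s["gripper_width"])
im,d,K,C=shot("wrist","wrist8"); shot("side","side8")
u,v=map(int,proj(K,C,(526,104.3,116))); print(u,v)
cv2.imwrite("pics/c10.png",cv2.resize(im[v-50:v+50,u-65:u+65],None,fx=6,fy=6,interpolation=cv2.INTER_CUBIC))
```

```text
13.45 [528.5 104.4 234.3] -0.10439389363329375 [-0.7   0.56 -0.12] 84.99823981287797
321 238
```

View pics/wrist8.png

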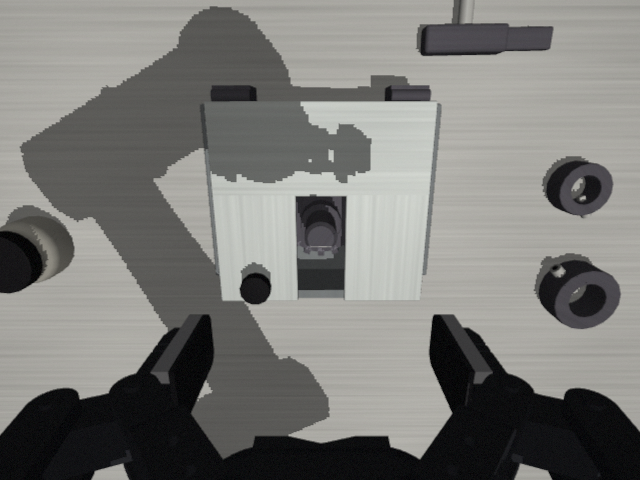

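View pics/c10.png

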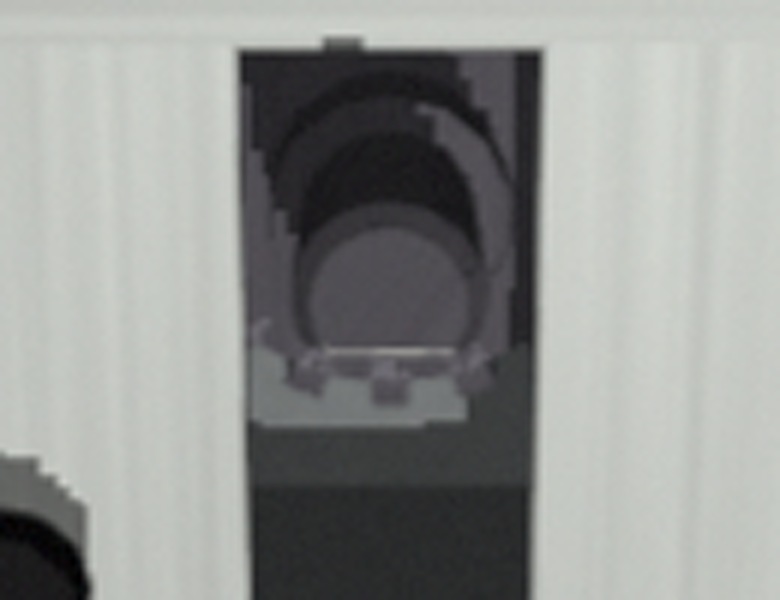

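The flat edge is level in the image at crop row 352, so it faces squarely to the front. Next is the small collar: move over it at yaw 25° and look from lower down.

Request:
drive_tool(
  steps=[
    [0.003, 0.0412, 0, 0, 0.085],
    [0.003, 0.0412, 0, 0, 0.085],
    [0.003, 0.0412, 0, 0, 0.085],
    [0.003, 0.0412, 0, 0, 0.085],
    [0.003, 0.0412, 0, 0, 0.085],
    [0.0025, 0.0412, 0, 0, 0.085],
    [0, 0, 0.02, -8.4, 0.085],
    [0, 0, 0.03, -8.4, 0.085],
    [0, 0, 0.034, -8.3, 0.085],
    [0, 0, 0, 0, 0.085],
    [0, 0, 0, 0, 0.085],
    [0, 0, 0, 0, 0.085],
  ],
)

```text
clock: 14.75
position: [547.7, -142.8, 152.6]
ee_rot: [0.976, 0.217, 0.002, 0.001]
contact_force: [0.3, -0.5, 0.1]
gripper_width: 85.3
```

Run:
```python
from h import *
im,d,K,C=load("wrist8"); f=lambda a,b,z: onz(K,C,321-65+(a+.5)/6-.5,238-50+(b+.5)/6-.5,z)
print("axis: left/right",f(306,305,116).round(1),f(472,305,116).round(1),"flat edge",f(325,352,115.5).round(1),f(455,352,115.5).round(1),"slot",f(245,200,66).round(1),f(541,200,66).round(1))
s=arm.read_state(); e=R.from_quat(s["ee_rot"]).as_matrix(); print(s["clock"],s["position"].round(1),np.degrees(np.arctan2(e[1,0],e[0,0])),s["contact_force"].round(2),s["gripper_width"])
im,d,K,C=shot("wrist","wrist9")
u,v=map(int,proj(K,C,(544.4,-144.4,24))); print(u,v)
cv2.imwrite("pics/c11.png",cv2.resize(im[v-60:v+60,u-75:u+75],None,fx=5,fy=5,interpolation=cv2.INTER_CUBIC))
```

```text
axis: left/right [526.1 114.8 116. ] [526.   94.8 116. ] flat edge [519.9 112.6 115.5] [519.9  96.8 115.5] slot [525.8 125.3  66. ] [525.8  83.4  66. ]
14.75 [ 547.7 -142.8  152.6] 25.019203933636145 [ 0.34 -0.48  0.14] 85.30025735124714
320 236
```

View pics/wrist9.png

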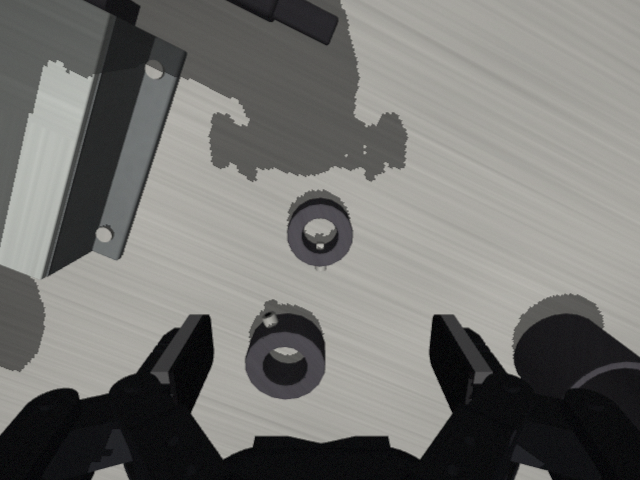

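View pics/c11.png

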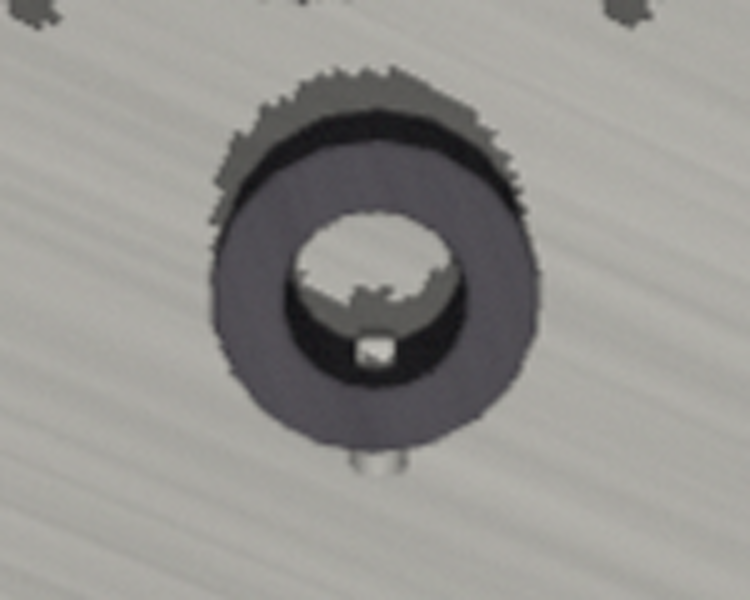

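The crop shows the small ring, with its bore dog at (376,352) and its screw head at (378,462). Both lie straight along tool -x, so yaw 25° is right. Now the exact offset.

Run:
```python
from h import *
im,d,K,C=load("wrist9"); s=arm.read_state(); e=R.from_quat(s["ee_rot"]).as_matrix()
f=lambda a,b,z: onz(K,C,320-75+(a+.5)/5-.5,236-60+(b+.5)/5-.5,z)
c=f(376,296,24); print("c",c.round(1),"w",np.linalg.norm(f(212,296,24)-f(540,296,24)),np.linalg.norm(f(376,140,24)-f(376,452,24)))
dg=f(376,352,13); t=(e.T@(dg-c)); print("dog tool",t.round(1))
hd=f(378,462,12); print("head tool",(e.T@(hd-c)).round(1))
print("shift tool",(e.T@(c-s["position"])).round(1))
```

```text
c [ 545.2 -143.4   24. ] w 49.12005374162578 48.8351977707059
dog tool [-12.6  -0.   11. ]
head tool [-31.6   0.3  11.9]
shift tool [ -2.9  -0.7 128.7]
```

Request:
drive_tool(
  steps=[
    [-0.0029, -0.0007, 0.03, 0, 0.075],
    [0, 0, 0.04, 0, 0.075],
    [0, 0, 0.04, 0, 0.075],
    [0, 0, 0.025, 0, 0.075],
    [0, 0, 0.01, 0, 0.075],
    [0, 0, 0.005, 0, 0.075],
    [0, 0, 0, 0, 0.075],
    [0, 0, 0, 0, 0.075],
  ],
)

```text
clock: 15.6
position: [544.7, -143.3, 2.2]
ee_rot: [0.976, 0.217, 0.002, 0.0]
contact_force: [-0.0, 0.0, -0.5]
gripper_width: 75.4
```

Run:
```python
from h import *
s=arm.read_state(); e=R.from_quat(s["ee_rot"]).as_matrix(); print(s["clock"],s["position"].round(1),np.degrees(np.arctan2(e[1,0],e[0,0])),s["contact_force"].round(2),s["gripper_width"])
print((e.T@(np.array([545.2,-143.4,24])-s["position"])).round(1))
im,d,K,C=shot("wrist","wrist10")
```

```text
15.6 [ 544.7 -143.3    2.2] 25.120074944501802 [-0.04  0.05 -0.5 ] 75.44125223421746
[  0.5   0.3 -21.8]
```

View pics/wrist10.png

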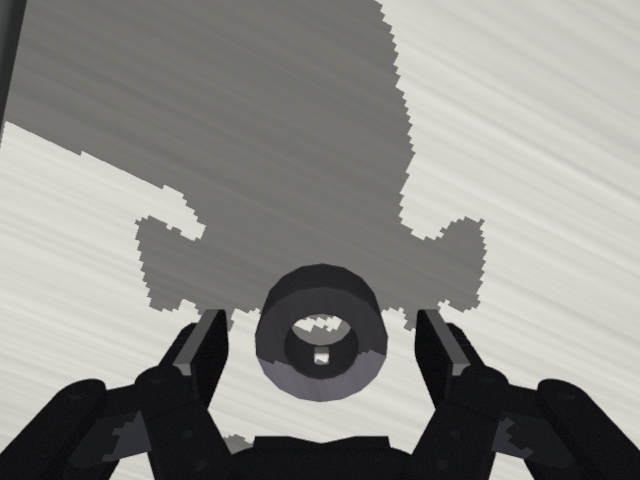

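The collar at (321,343) is centred between the pads, with the dog and screw along tool -x. Closing.

Request:
drive_tool(
  steps=[
    [0, 0, 0, 0, 0.06],
    [0, 0, 0, 0, 0.052],
    [0, 0, 0, 0, 0.045],
    [0, 0, 0, 0, 0.035],
    [0, 0, 0, 0, 0.03],
    [0, 0, 0, 0, 0.03],
  ],
)

```text
clock: 16.25
position: [543.8, -143.4, 1.6]
ee_rot: [0.976, 0.218, 0.001, 0.0]
contact_force: [-1.0, 1.1, 6.5]
gripper_width: 47.4
```

Run:
```python
from h import *
s=arm.read_state(); e=R.from_quat(s["ee_rot"]).as_matrix(); print(s["clock"],s["position"].round(1),np.degrees(np.arctan2(e[1,0],e[0,0])),s["contact_force"].round(2),s["gripper_width"])
im,d,K,C=shot("wrist","wrist11"); cv2.imwrite("pics/c12.png",cv2.resize(im[240:420,220:420],None,fx=4,fy=3.3,interpolation=cv2.INTER_CUBIC))
```

```text
16.25 [ 543.8 -143.4    1.6] 25.13020472112292 [-1.01  1.07  6.5 ] 47.400071575927946
```

View pics/c12.png

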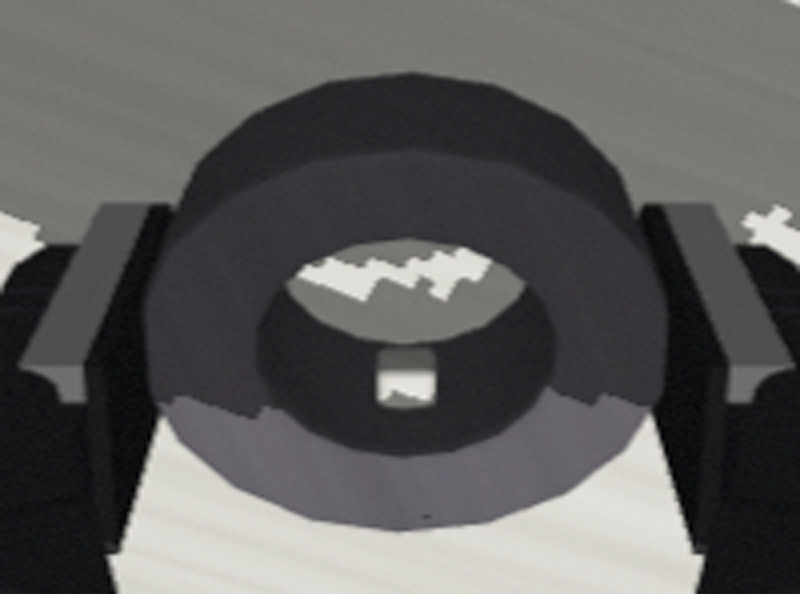

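The collar is held, with the dog at crop (407,380), straight along tool -x. Lifting, turning to yaw 0 and carrying it to above the spindle.

Request:
drive_tool(
  steps=[
    [0, 0, -0.01, 0, 0.03],
    [0, 0, -0.03, 0, 0.03],
    [0, 0, -0.045, 0, 0.03],
    [0, 0, -0.045, 0, 0.03],
    [0, 0, -0.045, 0, 0.03],
    [0, 0, 0, 8.4, 0.03],
    [0, 0, 0, 8.4, 0.03],
    [0, 0, 0, 8.3, 0.03],
    [-0.0025, -0.035, 0, 0, 0.03],
    [-0.0025, -0.035, 0, 0, 0.03],
    [-0.0025, -0.035, 0, 0, 0.03],
    [-0.0025, -0.035, 0, 0, 0.03],
    [-0.0025, -0.035, 0, 0, 0.03],
    [-0.0025, -0.035, 0, 0, 0.03],
    [-0.0025, -0.035, 0, 0, 0.03],
    [0, 0, 0, 0, 0.03],
    [0, 0, 0, 0, 0.03],
    [0, 0, 0, 0, 0.03],
  ],
)

```text
clock: 18.1
position: [525.2, 101.0, 175.3]
ee_rot: [1.0, -0.0, -0.001, 0.0]
contact_force: [-0.1, 0.9, -2.6]
gripper_width: 47.6
```

Run:
```python
from h import *
im,d,K,C=load("wrist11"); s=arm.read_state()
e0=R.from_quat([0.976,0.218,0.001,0]).as_matrix(); p0=np.array([543.8,-143.4,1.6])
f=lambda a,b,z: onz(K,C,220+(a+.5)/4-.5,240+(b+.5)/3.3-.5,z)
for a,b in [(407,150),(407,530),(147,320),(667,320)]: print("pre-lift tool",(e0.T@(f(a,b,24)-p0)).round(1))
e=R.from_quat(s["ee_rot"]).as_matrix(); print(s["clock"],s["position"].round(1),np.degrees(np.arctan2(e[1,0],e[0,0])),s["ee_rot"].round(4),s["contact_force"].round(2),s["gripper_width"])
im,d,K,C=shot("wrist","wrist12"); cv2.imwrite("pics/c13.png",cv2.resize(im[240:420,220:420],None,fx=4,fy=3.3,interpolation=cv2.INTER_CUBIC)); shot("side","side12")
a=load("side12")[0]; cv2.imwrite("pics/c14.png",cv2.resize(a[150:310,180:340],None,fx=3.7,fy=3.7,interpolation=cv2.INTER_CUBIC))
```

```text
pre-lift tool [ 24.9   0.2 -22.4]
pre-lift tool [-24.    0.2 -22.4]
pre-lift tool [  4.4 -23.6 -22.4]
pre-lift tool [  4.3  24.  -22.4]
18.1 [525.2 101.  175.3] -0.02961638634893088 [ 1.e+00 -3.e-04 -5.e-04  2.e-04] [-0.09  0.94 -2.58] 47.587426816662315
```

View pics/c13.png

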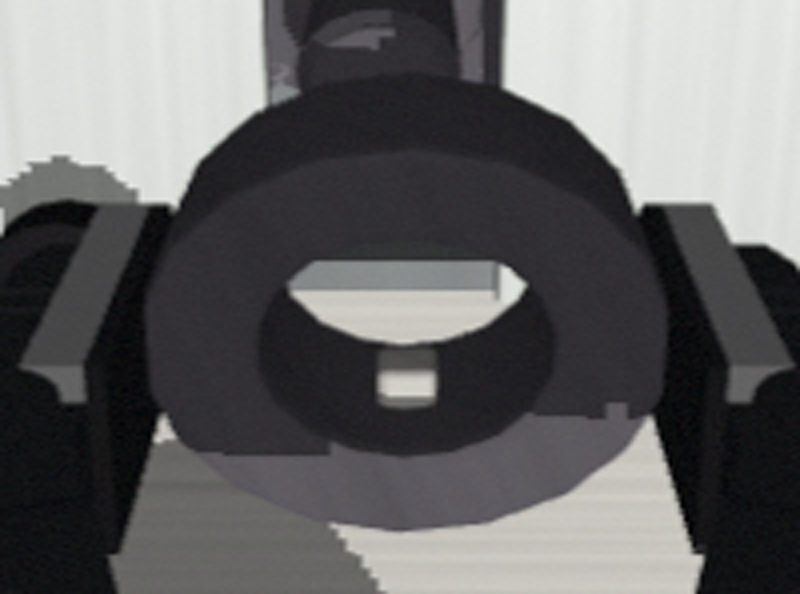

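View pics/c14.png

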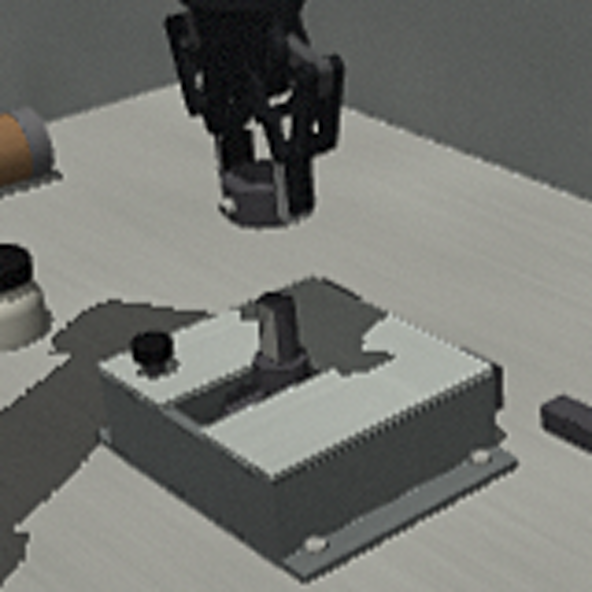

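The collar sits the same way in the gripper as before the lift (centre at tool x≈+0.4, y≈0), and the flat is still facing front. I'll align over the axis (526.2, 104.9) and come down to just above the spindle tip.

Request:
drive_tool(
  steps=[
    [0.0006, -0.0039, 0, 0, 0.03],
    [0, 0, 0.02, 0, 0.03],
    [0, 0, 0.02, 0, 0.03],
    [0, 0, 0.011, 0, 0.03],
    [0, 0, 0, 0, 0.03],
    [0, 0, 0, 0, 0.03],
    [0, 0, 0, 0, 0.03],
  ],
)

```text
clock: 18.9
position: [527.1, 105.8, 125.6]
ee_rot: [1.0, 0.0, 0.001, -0.0]
contact_force: [0.0, -0.1, -2.6]
gripper_width: 47.6
```

Run:
```python
from h import *
s=arm.read_state(); e=R.from_quat(s["ee_rot"]).as_matrix(); print(s["clock"],s["position"].round(2),np.degrees(np.arctan2(e[1,0],e[0,0])),s["contact_force"].round(2),s["wrist_torque"].round(2),s["gripper_width"])
im,d,K,C=shot("wrist","wrist13"); s=arm.read_state(); print(s["position"].round(2)); shot("side","side13"); s=arm.read_state(); print(s["position"].round(2))
cv2.imwrite("pics/c15.png",cv2.resize(im[240:420,220:420],None,fx=4,fy=3.3,interpolation=cv2.INTER_CUBIC))
a=load("side13")[0]; cv2.imwrite("pics/c16.png",cv2.resize(a[190:290,190:310],None,fx=6,fy=6,interpolation=cv2.INTER_CUBIC))
```

```text
18.9 [527.13 105.81 125.59] 0.0134781453188729 [ 0.02 -0.14 -2.57] [-0.02 -0.03 -0.01] 47.57377094265322
[527.05 105.86 125.59]
[526.91 105.81 125.49]
```

View pics/c15.png

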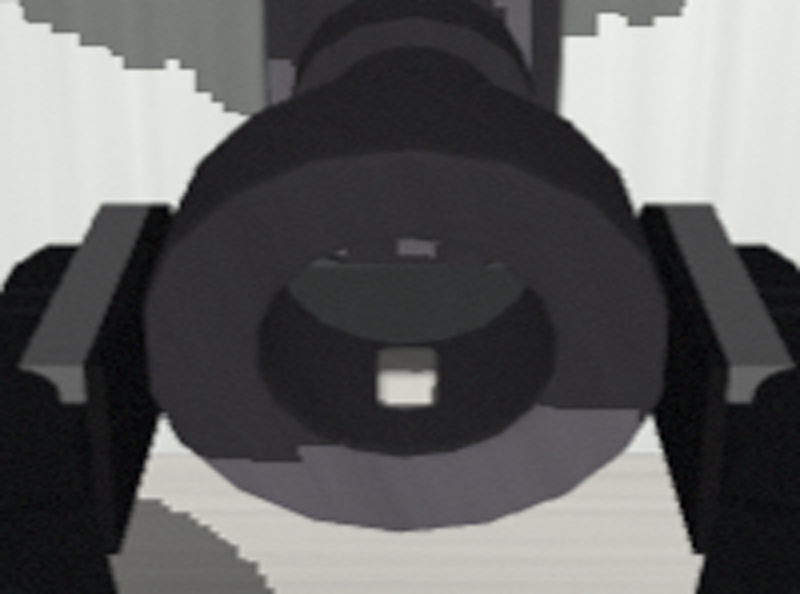

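View pics/c16.png

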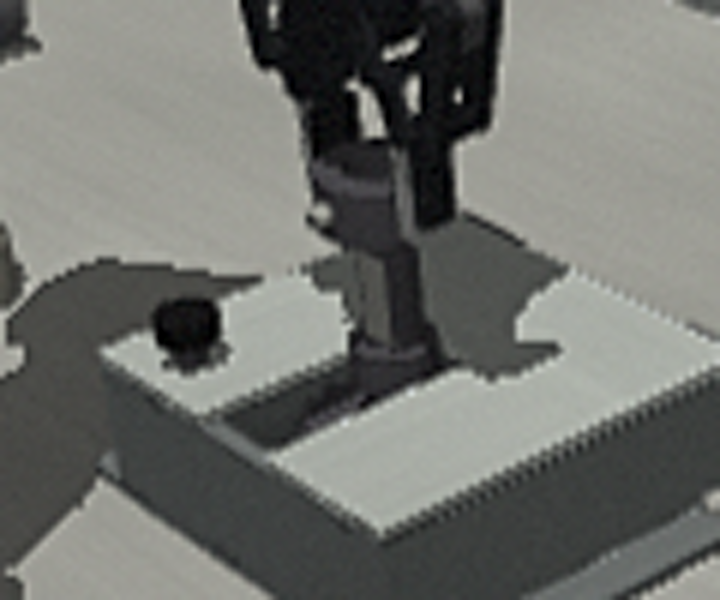

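Settled position reads (527.0, 105.8). I'll correct by (-1.2, -0.9) mm and come down a little to recheck.

Request:
drive_tool(
  steps=[
    [-0.0012, 0.0009, 0.002, 0, 0.03],
    [0, 0, 0.002, 0, 0.03],
    [0, 0, 0, 0, 0.03],
    [0, 0, 0, 0, 0.03],
    [0, 0, 0, 0, 0.03],
  ],
)

```text
clock: 19.5
position: [525.2, 104.7, 120.5]
ee_rot: [1.0, 0.0, 0.0, 0.0]
contact_force: [0.3, -0.3, -3.2]
gripper_width: 47.3
```

Run:
```python
from h import *
for i in range(3):
    s=arm.read_state(); print(s["clock"],s["position"].round(2),s["contact_force"].round(2),s["joint_vel"].round(3))
```

```text
19.5 [525.16 104.7  120.53] [ 0.29 -0.25 -3.15] [-0.    -0.     0.    -0.     0.     0.001]
19.5 [525.16 104.7  120.53] [ 0.29 -0.25 -3.15] [-0.    -0.     0.    -0.     0.     0.001]
19.5 [525.16 104.7  120.53] [ 0.29 -0.25 -3.15] [-0.    -0.     0.    -0.     0.     0.001]
```

Run:
```python
from h import *
for i in range(6):
    s=arm.read_state(); print(s["clock"],s["position"].round(2),s["contact_force"].round(2),s["joints"].round(5)); arm.get_image("side")
```

```text
19.5 [525.16 104.7  120.53] [ 0.29 -0.25 -3.15] [ 4.99860e-01  3.44030e-01 -3.63590e-01  1.00000e-04 -8.63140e-01
  1.07114e+00]
19.55 [525.17 104.73 120.53] [-0.26 -0.   -2.53] [ 4.9989e-01  3.4405e-01 -3.6355e-01  7.0000e-05 -8.6311e-01  1.0711e+00]
19.6 [525.15 104.68 120.56] [ 0.73 -0.76 -2.39] [ 4.99820e-01  3.43980e-01 -3.63570e-01  5.00000e-05 -8.63170e-01
  1.07112e+00]
19.65 [525.16 104.71 120.55] [-0.09  0.42 -2.53] [ 4.99840e-01  3.43990e-01 -3.63570e-01  2.00000e-05 -8.63130e-01
  1.07114e+00]
19.7 [525.14 104.7  120.54] [-0.27 -0.26 -2.12] [ 0.49984  0.344   -0.36359  0.      -0.86315  1.07113]
19.75 [525.14 104.69 120.52] [ 1.31  0.2  -3.01] [ 4.99830e-01  3.44020e-01 -3.63590e-01  3.00000e-05 -8.63140e-01
  1.07113e+00]
```

Settled readings repeat to 0.03 mm, so I'll fine-adjust and descend over the chamfer in small steps, watching the force.

Request:
drive_tool(
  steps=[
    [0.0006, -0.0002, 0.001, 0, 0.03],
    [0, 0, 0.001, 0, 0.03],
    [0, 0, 0.001, 0, 0.03],
    [0, 0, 0, 0, 0.03],
    [0, 0, 0, 0, 0.03],
    [0, 0, 0, 0, 0.03],
  ],
)

```text
clock: 20.4
position: [525.7, 104.9, 117.5]
ee_rot: [1.0, 0.0, 0.0, -0.0]
contact_force: [-0.1, 0.2, -2.9]
gripper_width: 47.9
```

Request:
drive_tool(
  steps=[
    [0, 0, 0.001, 0, 0.03],
    [0, 0, 0.001, 0, 0.03],
    [0, 0, 0.001, 0, 0.03],
    [0, 0, 0.001, 0, 0.03],
    [0, 0, 0.001, 0, 0.03],
    [0, 0, 0, 0, 0.03],
    [0, 0, 0, 0, 0.03],
  ],
)

```text
clock: 21.1
position: [525.7, 104.9, 112.5]
ee_rot: [1.0, 0.0, -0.0, 0.0]
contact_force: [0.5, -0.6, -3.5]
gripper_width: 47.8
```

The bore is over the chamfer with no contact force. Next the dog passes the top of the flat.

Request:
drive_tool(
  steps=[
    [0, 0, 0.001, 0, 0.03],
    [0, 0, 0.001, 0, 0.03],
    [0, 0, 0.001, 0, 0.03],
    [0, 0, 0.001, 0, 0.03],
    [0, 0, 0.001, 0, 0.03],
    [0, 0, 0.001, 0, 0.03],
    [0, 0, 0.001, 0, 0.03],
    [0, 0, 0.001, 0, 0.03],
    [0, 0, 0, 0, 0.03],
    [0, 0, 0, 0, 0.03],
  ],
)

```text
clock: 22.1
position: [525.7, 104.9, 104.5]
ee_rot: [1.0, 0.0, -0.0, 0.0]
contact_force: [0.0, 0.6, -2.7]
gripper_width: 47.6
```

Run:
```python
from h import *
s=arm.read_state(); print(s["clock"],s["position"].round(2),s["contact_force"].round(2),s["wrist_torque"].round(2))
im,d,K,C=shot("wrist","wrist14"); shot("side","side14")
cv2.imwrite("pics/c17.png",cv2.resize(im[240:420,220:420],None,fx=4,fy=3.3,interpolation=cv2.INTER_CUBIC))
```

```text
22.1 [525.71 104.87 104.51] [ 0.04  0.62 -2.67] [-0.01  0.01  0.  ]
```

View pics/c17.png

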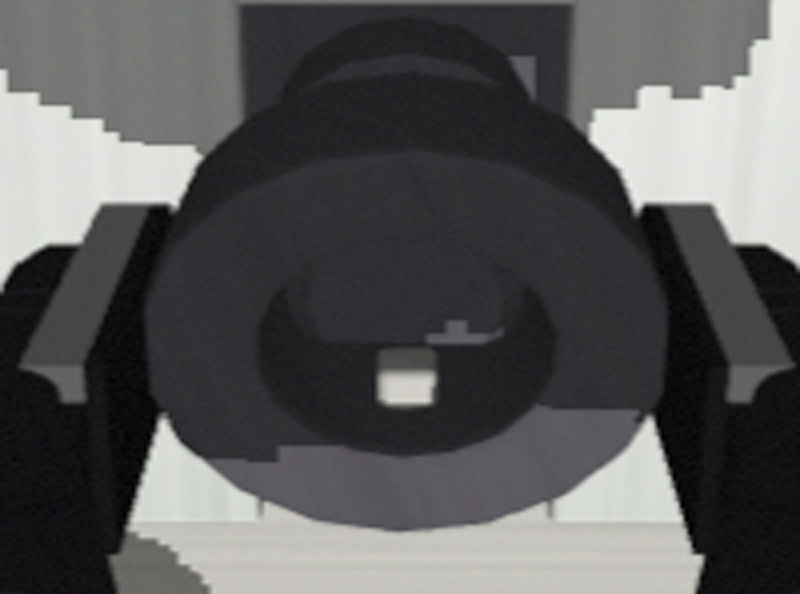

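The spindle is inside the bore, its flat edge (row 343) faces the dog, and there's no contact. Continuing to half-way up the flat (TCP z ≈ 85.6).

Request:
drive_tool(
  steps=[
    [0, 0, 0.001, 0, 0.03],
    [0, 0, 0.001, 0, 0.03],
    [0, 0, 0.001, 0, 0.03],
    [0, 0, 0.001, 0, 0.03],
    [0, 0, 0.001, 0, 0.03],
    [0, 0, 0.001, 0, 0.03],
    [0, 0, 0.001, 0, 0.03],
    [0, 0, 0.001, 0, 0.03],
    [0, 0, 0.001, 0, 0.03],
    [0, 0, 0, 0, 0.03],
    [0, 0, 0, 0, 0.03],
  ],
)

```text
clock: 23.3
position: [525.7, 104.9, 95.5]
ee_rot: [1.0, 0.0, -0.0, 0.0]
contact_force: [-0.7, -0.8, -1.5]
gripper_width: 47.7
```

Request:
drive_tool(
  steps=[
    [0, 0, 0.001, 0, 0.03],
    [0, 0, 0.001, 0, 0.03],
    [0, 0, 0.001, 0, 0.03],
    [0, 0, 0.001, 0, 0.03],
    [0, 0, 0.001, 0, 0.03],
    [0, 0, 0.001, 0, 0.03],
    [0, 0, 0.001, 0, 0.03],
    [0, 0, 0.001, 0, 0.03],
    [0, 0, 0.001, 0, 0.03],
    [0, 0, 0.001, 0, 0.03],
    [0, 0, 0, 0, 0.03],
    [0, 0, 0, 0, 0.03],
    [0, 0, 0, 0, 0.03],
  ],
)

```text
clock: 24.6
position: [525.7, 104.9, 85.6]
ee_rot: [1.0, 0.0, 0.0, -0.0]
contact_force: [0.1, -0.1, -1.3]
gripper_width: 47.6
```

Run:
```python
from h import *
s=arm.read_state(); print(s["clock"],s["position"].round(2),s["ee_rot"].round(4),s["contact_force"].round(2),s["wrist_torque"].round(2),s["gripper_width"])
im,d,K,C=shot("wrist","wrist15"); a,_,K2,C2=shot("side","side15"); shot("scene","scene15")
cv2.imwrite("pics/c18.png",cv2.resize(im[240:420,220:420],None,fx=4,fy=3.3,interpolation=cv2.INTER_CUBIC))
cv2.imwrite("pics/c19.png",cv2.resize(a[190:290,190:310],None,fx=6,fy=6,interpolation=cv2.INTER_CUBIC))
print("expected side px: screw head",(np.array(proj(K2,C2,(494.5,104.9,96)))-[190,190])*6,"flange top",(np.array(proj(K2,C2,(526,88,76)))-[190,190])*6,"collar bottom near",(np.array(proj(K2,C2,(510,85,84)))-[190,190])*6)
```

```text
24.6 [525.73 104.9   85.56] [ 1.e+00  1.e-04  0.e+00 -0.e+00] [ 0.09 -0.07 -1.27] [-0.01 -0.   -0.01] 47.62173609288008
expected side px: screw head [318.24436827 318.05518763] flange top [419.17479297 350.41934817] collar bottom near [387.78414348 349.88155086]
```

View pics/c18.png

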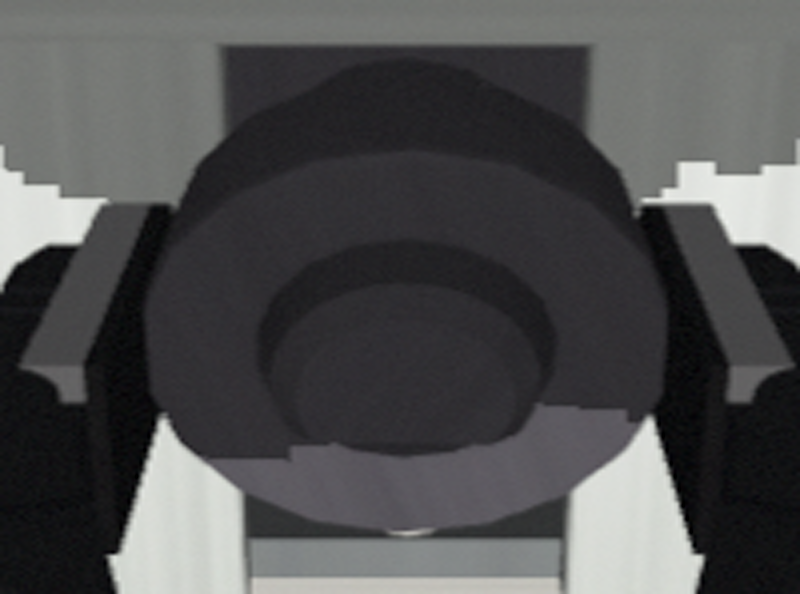

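View pics/c19.png

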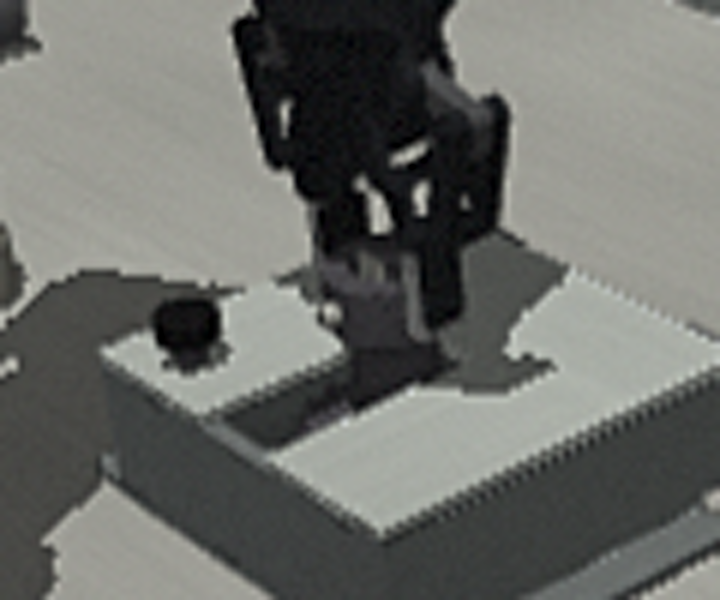

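View pics/scene15.png

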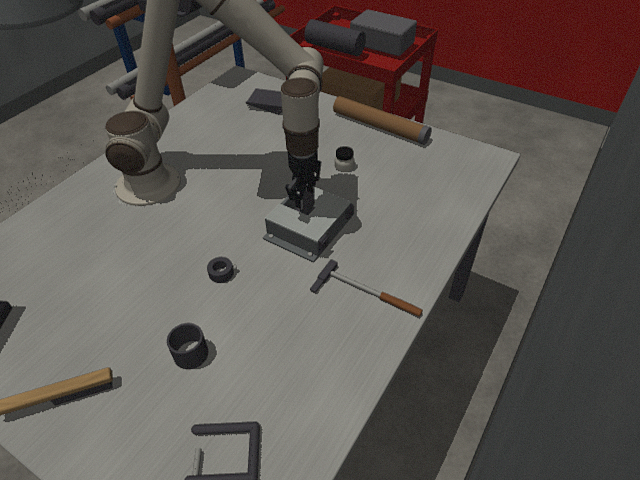

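The collar is round the spindle with its screw at the front: head seen at (329,314), predicted at (318,318), about 2 px apart at image scale. It is clear of the flange and carries no side load. The hammer, pipe and jar haven't moved. Handing in.

Run:
```python
from h import *
print(arm.job_done()); s=arm.read_state(); print(s["clock"],s["position"].round(2),s["contact_force"].round(2),s["gripper_width"])
```

```text
the job is handed in; nothing more can be done
None
the job is handed in; nothing more can be done
```

The job is handed in at about 25 s of the 72 s allowed, with the collar still held around the spindle. No verdict was reported, so the results below are from my own checks.

- **Cover:** I swung it down gently along its arc and pressed it to its stop with about 12 N at z = 66.0 mm. It still looked flat on the housing in the last views.
- **Spindle:** The flat started at about 0.84 rad. I pinched across it (width reading 18 mm against the stated 19 mm), turned it 48° and released it. The wrist view then showed the flat level to the front.
- **Collar:** I took the smaller ring, about 49–50 mm across, and lowered it over the spindle with no side load. The tool finished at (525.7, 104.9, 85.6) mm, which puts the collar centre at about z = 96 mm. The axes are within about 1 mm by my estimate, and the screw and dog face the flat.
- **Bystanders:** The hammer, pipe offcut and jar look unmoved in the last scene picture.

Small disagreements:
- The gripper reads 47.6 mm on the 50 mm collar.
- The side camera places the screw head about 2 px from my prediction, which is within its calibration error.
- At the last check I had no direct view of the flat or the dog, because the collar hid them. That they still face each other rests on the view taken part-way down and on the very low forces after it.

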